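# Walk the tube heater onto its mat

## Task

The heavy tube heater is too wide to grip: walk it along the bench to the green mat by pushing its two rear corner pads in turn, starting with the one on its right (the robot's side), so that it swings at least ten degrees past square (to the mat) one way, then the other, three swings or more, and leave it standing wholly on the mat and square to it. Push gently (never over 20 N), never press on the yellow panel or the glass tubes, and do not lift or tip the heater. Steer it between the bowls and the other things and leave them all where they are.

Things in the scene. Friction and masses are not known exactly. Their poses are not given: they have to be found in the camera images.
- heater: tube heater: steel case on four rubber feet (18 mm across, centred 32 mm fore or aft and 66 mm to either side of the middle), 90 mm deep (x) x 160 mm wide (y), 58 mm high; about 0.7 to 1 kg. Origin: centre of its underside, at bench height. x is the way it is walked, y its left, z up; its rear face is at x = -45 mm. Pushed at one rear corner, it pivots near the feet of the other side
- right_pad (a point): centre of the rear face of the heater's right rear corner pad, a place to push: black rubber, from 44 to 80 mm out from the heater's middle and 10 to 48 mm above the bench. In heater axes this point is at x -45, y -62, z 29 mm
- left_pad (a point): centre of the rear face of the heater's left rear corner pad, a place to push: black rubber, from 44 to 80 mm out from the heater's middle and 10 to 48 mm above the bench. In heater axes this point is at x -45, y 62, z 29 mm
- panel: yellow control panel with red displays, fixed on the middle of the heater's rear face: 60 mm wide (y -30 to 30), z 13 to 47 mm, standing 2.5 mm proud of the rear face. Its origin and axes are the heater's own. Delicate: not to be pushed
- tubes: ten stoppered glass tubes fixed in the heater's top, two rows at heater x = -2 and 22 mm, y from -52 to 52 mm, each 17 mm across, tops 82 mm above the bench. Its origin and axes are the heater's own. Fragile: not to be touched
- mat: dark green mat, 120 mm (x) x 190 mm (y), flush with the bench (no step). Origin at its centre; its x axis is the direction in which the heater is walked onto it (roughly the robot's -y, to the right), so the heater standing right has its x along the mat's x and its origin on the mat's
- mat_stripe: white diagonal stripe printed on the mat through its centre, origin at the mat's centre, x along the stripe, turned 45 degrees anticlockwise (seen from above) from the mat's x
- red_bowl: bystander: red plastic bowl, 100 mm across, 50 mm high; loose; origin at the centre of its underside
- blue_dish: bystander: blue plastic bowl, 100 mm across, 55 mm high; loose; origin at the centre of its underside
- wash_bottle: bystander: white wash bottle, 64 mm across, 180 mm high; loose; origin at the centre of its underside
- amber_jar: bystander: amber glass jar, 76 mm across, 120 mm high; loose; origin at the centre of its underside
- beaker: bystander: glass beaker, 72 mm across, 70 mm high; loose; origin at the centre of its underside
- stopper_box: bystander: white open box of pink stoppers, 80 (x) x 100 (y) x 40 mm; loose; origin at the centre of its underside
- tube_rack: bystander: blue rack of stoppered glass tubes, 60 (x) x 150 (y) x 130 mm; loose; origin at the centre of its underside

How it is judged:
On the way, in this order (a step that is already met when the one before it is completed fails the run):
1. pushed at the right rear corner, the heater has swung to the left (anticlockwise from above) past square with the mat (angle between the x axis of heater and the x axis of mat_stripe, either way round below 0.645 rad), for 0.1 s.
2. pushed at the left rear corner, it has swung to the right past square (angle between the x axis of heater and the x axis of mat_stripe, either way round above 0.925 rad), for 0.1 s.
3. it has swung to the left past square once more (angle between the x axis of heater and the x axis of mat_stripe, either way round below 0.645 rad), for 0.1 s.
At the end, for the whole second after the job is handed in: The heater stands at rest and upright on the mat: its centre within 16 mm of the mat's along and across, square within 0.12 rad (7 degrees); every bystander within 15 mm of its start. On the way it swung 0.14 rad (8 degrees) past square to the left, the right and the left again (x of heater in the frame of mat between -0.016 and 0.016 m and y of heater in the frame of mat between -0.016 and 0.016 m and angle between the x axis of heater and the x axis of mat, either way round below 0.12 rad and angle between heater's own z axis and vertical below 0.05 rad and linear speed of heater below 0.01 m/s and distance of each of red_bowl, blue_dish, wash_bottle, amber_jar, beaker, stopper_box, tube_rack from where it was at the start of the episode below 0.015 m); the robot touches nothing.
It fails at once if the heater is pushed with more than 20 N (contact force between any of the fingers, the arm and heater above 20 N).
It fails at once if the control panel is pressed (over 1 N) (contact force between anything else and panel above 1 N).
It fails at once if the glass tubes are touched (over 1 N) (contact force between anything else and tubes above 1 N).
It fails at once if the heater is lifted (10 mm) or tipped (0.15 rad) (height (world z) of heater above 0.01 m or angle between heater's own z axis and vertical above 0.15 rad).
It fails at once if a bystander (bowls, bottle, jar, beaker, box or rack) is moved over 15 mm (distance of any of red_bowl, blue_dish, wash_bottle, amber_jar, beaker, stopper_box, tube_rack from where it was at the start of the episode above 0.015 m).
It also fails if it takes over 67 s, if anything falls off the work surface, if the arm or the gripper's body presses on something with over 40 N, if the wrist force passes 120 N, or if a joint passes its speed limit or range.

## Robot

A 7-joint arm with a two-finger parallel gripper is mounted at the origin on the work surface. World frame = base frame: x ahead of the robot, y to its left, z up, the work surface at z = 0. Lengths are in m, angles in rad, forces in N, time in s.
With the tool pointing down it reaches from about 0.425 to 0.875 m from the base axis. Payload 8.4 kg.
Tool frame: the origin (TCP) lies midway between the tips of the shut fingers; the grasp point (between the pads) lies 19 mm behind it; z points along the fingers, y is the line along which they close (so a half turn about z gives the same grasp; the last joint's range is limited). The gripper opens to 87 mm and grips with 3 to 60 N. Pads are 19 mm wide; open, the fingers measure 117 mm over their backs; the gripper's body (75 mm by 190 mm) begins 51 mm behind the grasp point.
Start: joints at [1.142, 0.333, 0.04, 1.465, -0.013, 1.343, -0.059], TCP at [0.21, -0.615, 0.223] pointing down, gripper open.
Joint ranges: [-2.58, 2.58], [-0.38, 2.09], [-1.3, 1.39], [0.25, 2.4], [-1.5, 4.64], [0.08, 2.09], [-2.65, 2.65]. Speed limits (rad/s): [2.22, 2.22, 2.79, 2.79, 3.14, 3.14, 3.14].

## Interface

Orientations are given as a unit quaternion [w, x, y, z].
In Python, from bench import sensors, viewer, robot gives the robot as it stands.
- The arm moves only by the tool drive_tool, never from a script. Its argument "commands" is a list of rows, each an object of numbers: "x", "y", "z": the shift along the tool's x, y, z in m; "ax", "ay", "az": the turn, a rotation vector about the tool's x, y, z in degrees; "gripper": the opening, from 0 (shut) to 1 (fully open). In form: [{"x": .., "y": .., "z": .., "ax": .., "ay": .., "az": .., "gripper": ..}, ...]. A call has 1 to 10 rows; each row shifts and turns the commanded pose from where the row before left it, along the tool's axes as they then stand; what a row does not reach is not made up. A row lasts 1/10 s, in which the tool goes at most 50 mm and 8.59 degrees, less where a joint would pass 70% of its speed; a pose out of reach is approached as far as the arm can. A call with a gripper value outside its range is refused whole. The fingers move at their own pace and stop on an object; "force" is the grip in N (left out, the last holds). Time passes only in rows, so rows that do not move let the fingers close. It gives the time, the measured TCP pose, the force, the opening and the grip force at its end, in the units of the state.
- sensors.sense(): the state, without advancing time (a new reading comes with each control period).
- viewer.camera(name): name is "scene" or "top" or "wrist"; returns a dict with "image" (420x560x3 uint8, red, green, blue), "z_map" (420x560 float32, m along the optical axis (not along the pixel's ray), 0 where there is no reading), "fx", "fy", "cx", "cy" (pixels), "extrinsics" (4x4, takes a point from world to camera coordinates); the wrist camera has in their place "tool_from_camera" (4x4, takes a point from camera to tool coordinates, whose origin is the TCP and whose axes are the flange's). Camera axes: x right, y down, z forward; pixel columns grow to the right and rows downward; lengths in m; the calibration is good to about 2 mm. A picture is of the moment at which its call begins: read the wrist's pose just before it.
- robot.finish_job(): hands the job in; it is judged then, once.
Trained networks look in a picture, given as the dict that the camera call returned (one of the last four; its "shot" number tells which), for a name from the list of things; names that differ only in an ending like _2 or _b are one class to them, and where a whole thing is asked for, a point or a joint stands for the part that bears it (a point fixed in the world has none). Each returns a list of dicts, best first, with "confidence" (0 to 1); they miss things now and then, are a little off and sometimes report something else, mostly with a low value. They report only what shows in the picture. A call takes as long as a camera call.
- viewer.find_in(picture, thing): "position" ([column, row] in pixels, amid what is visible of it).
- viewer.silhouettes(picture, thing): "mask" (420x560 bool, what is visible of it) and "position" ([column, row] in pixels, amid what is visible of it).
- viewer.place_of(picture, thing): "position" ([column, row] in pixels: a listed point, or the origin of a listed thing).
The state is a dict: "t": time; "q": joint angles; "qd": joint speeds; "joint_efforts": joint torques, N m; "position": TCP position; "ee_rot": TCP orientation; "force": force on the tool from outside, world axes, zero at the start; "moment": the same for the moment, N m; "grip_width": opening from 0.0 (shut) to 1.0 (fully open); "gripper_force": force on a finger pad.
Only numpy, scipy, OpenCV 4.12 (cv2) and the standard library are available. Lean on these libraries where they do the work, as an engineer would, in place of code of your own. Each camera call takes 0.05 s, during which the arm holds its last target. There are 200 camera calls.

## Working session

There is one attempt and no reset: what is moved stays moved. The work goes in short steps, Python scripts to look and compute and a tool call to move; the robot and the scene stay as the last step left them, time stands still between calls to the robot, and variables do not carry over. Pictures are saved under pics/ and viewed, at most 10 in all, crops included, and the job is handed in when it is done.

Besides the shell and the picture viewer there is one more tool, called after "Emit:" as a command line: name --argument value ..., lists and objects as JSON in quotes. drive_tool: Moves the arm, as the interface text tells. Its arguments: {"type":"object","properties":{"commands":{"type":"array"},"force":{"type":"number"}},"required":["commands"]}

```bash
ls; mkdir -p pics; cat > h.py <<'E'
import numpy as np, cv2
from bench import sensors, viewer, robot
def world(p,mask):
    z=p['z_map']; v,u=np.nonzero(mask&(z>0)); d=z[v,u]
    c=np.stack([(u-p['cx'])*d/p['fx'],(v-p['cy'])*d/p['fy'],d],1)
    E=np.array(p['extrinsics']); return (c-E[:3,3])@E[:3,:3]
def plane(p,px,h):
    E=np.array(p['extrinsics']);R=E[:3,:3];o=-R.T@E[:3,3]
    r=R.T@np.array([(px[0]-p['cx'])/p['fx'],(px[1]-p['cy'])/p['fy'],1]); return o+r*(h-o[2])/r[2]
E
python3 - <<'E'
from h import *
s=sensors.sense(); print(s['t'],s['position'],s['ee_rot'],s['force'])
for n in ['top','scene']:
    p=viewer.camera(n); cv2.imwrite(f'pics/{n}0.png',p['image'][:,:,::-1])
    for t in ['heater','panel','tubes','mat','red_bowl','blue_dish','wash_bottle','amber_jar','beaker','stopper_box','tube_rack']:
        r=viewer.silhouettes(p,t)
        if not r: print(n,t,'none');continue
        w=world(p,r[0]['mask']); 
        a=cv2.minAreaRect(w[:,:2].astype(np.float32)*1000)
        print(n,t,round(r[0]['confidence'],2),np.round(r[0]['position']),'rect',np.round(a[0]),np.round(a[1]),round(a[2],1),'z',np.percentile(w[:,2],[2,98]).round(3))
    for t in ['heater','right_pad','left_pad','mat']:
        r=viewer.place_of(p,t)
        for q in r[:1]: print(n,t,q['confidence'],q['position'],plane(p,q['position'],.029 if 'pad' in t else 0).round(4))
E
```

```text
pics
0.0 [ 0.21031022 -0.61454472  0.22167598] [-7.71969768e-04  9.86438803e-01  1.64127563e-01 -1.84815012e-04] [ 0.59503534 -0.19209583  0.08014201]
top heater 0.78 [241. 218.] rect [552. 165.] [ 93. 161.] 84.5 z [0.042 0.085]
top panel none
top tubes 0.71 [244. 215.] rect [550. 153.] [ 39. 118.] 84.5 z [0.056 0.088]
top mat 0.93 [340. 208.] rect [ 571. -113.] [123. 195.] 87.7 z [-0.005  0.007]
top red_bowl 0.75 [316. 272.] rect [407. -37.] [93. 92.] 0.6 z [0.002 0.053]
top blue_dish 0.93 [316. 151.] rect [737. -50.] [95. 96.] 44.8 z [0.002 0.058]
top wash_bottle 0.82 [154. 233.] rect [505. 386.] [63. 57.] 1.7 z [0.021 0.183]
top amber_jar 0.7 [417. 232.] rect [ 515. -318.] [88. 96.] 53.7 z [0.012 0.125]
top beaker 0.57 [246. 123.] rect [803. 148.] [66. 71.] 89.5 z [0.001 0.074]
top stopper_box 0.74 [363. 152.] rect [ 738. -179.] [ 80. 102.] 82.0 z [0.    0.044]
top tube_rack 0.7 [406. 162.] rect [ 718. -295.] [ 86. 170.] 83.3 z [-0.     0.132]
top heater 0.65 [242.4, 219.8] [0.5448 0.1578 0.    ]
top right_pad 0.92 [222.1, 237.4] [0.4951 0.2107 0.029 ]
top left_pad 0.57 [227.6, 19
[... 398 characters left out ...]
6.] 16.8 z [0.001 0.05 ]
scene blue_dish 0.74 [236. 254.] rect [733. -58.] [118.  99.] 66.8 z [0.002 0.055]
scene wash_bottle 0.9 [424. 166.] rect [426. 443.] [ 66. 262.] 56.9 z [0.002 0.18 ]
scene amber_jar 0.74 [130. 172.] rect [ 495. -343.] [157.  71.] 59.1 z [0.004 0.12 ]
scene beaker 0.9 [331. 284.] rect [804. 150.] [70. 70.] 42.2 z [0.002 0.07 ]
scene stopper_box 0.82 [176. 265.] rect [ 725. -184.] [ 98. 127.] 82.0 z [-0.001  0.04 ]
scene tube_rack 0.72 [122. 246.] rect [ 678. -305.] [117. 218.] 87.8 z [-0.001  0.129]
scene heater 0.61 [326.9, 198.3] [0.5493 0.1643 0.    ]
scene right_pad 0.74 [346.5, 174.3] [0.4968 0.2143 0.029 ]
scene mat 0.79 [213.4, 205.3] [ 0.5694 -0.1135  0.    ]
```

View pics/top0.png

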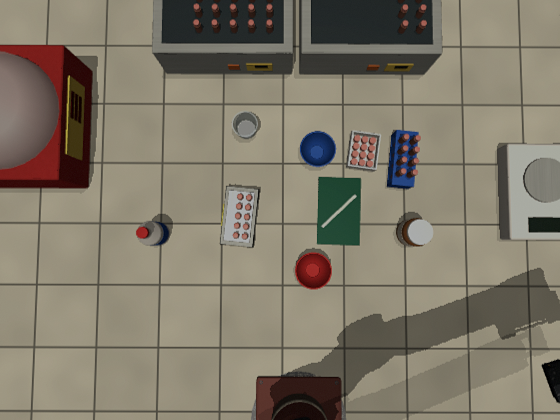

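View pics/scene0.png

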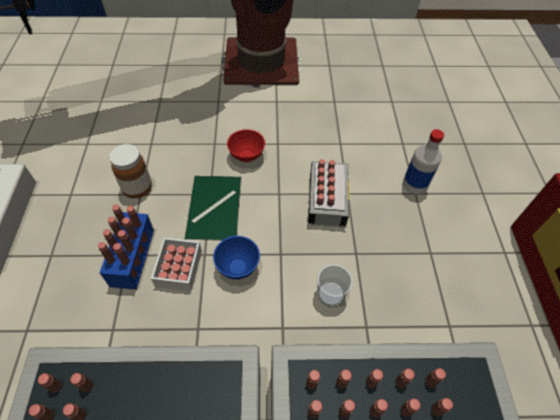

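The pictures match the networks. The heater is at (241,218), the mat at (340,208), the bowls at (316,151) and (314,271), and the wash bottle is well behind the heater. Next I plan the arc that brings the gripper in behind the heater.

```bash
cat >> h.py <<'E'
from scipy.spatial.transform import Rotation as Ro
def tool():
    s=sensors.sense(); q=s['ee_rot']; R=Ro.from_quat([q[1],q[2],q[3],q[0]]).as_matrix()
    return np.array(s['position']),R,np.degrees(np.arctan2(R[1,0],R[0,0])),s
def rows(p,yaw,targets):
    for x,y,z,w in targets:
        a=np.radians(yaw); d=np.array([x-p[0],y-p[1]])
        sx=d@[np.cos(a),np.sin(a)]; sy=d@[np.sin(a),-np.cos(a)]
        print('{"x":%.3f,"y":%.3f,"z":%.3f,"az":%.1f},'%(sx,sy,p[2]-z,-(w-yaw)),end='')
        p=np.array([x,y,z]);yaw=w
    print()
E
python3 - <<'E'
from h import *
p,R,yaw,s=tool(); print(p,yaw,R.round(3))
n=24; T=[]
for k in range(1,n+1):
    f=k/n; a=np.radians(-71.1+f*(23.4+71.1)); r=.65+f*(.61-.65)
    T.append((r*np.cos(a),r*np.sin(a),.2217,yaw+f*(84.5-yaw)))
rows(p,yaw,T)
E
```

```text
[ 0.2104694  -0.61496822  0.22255563] 18.89224753406867 [[ 0.946  0.324  0.   ]
 [ 0.324 -0.946  0.   ]
 [ 0.     0.    -1.   ]]
{"x":0.045,"y":-0.003,"z":0.001,"az":-2.7},{"x":0.044,"y":-0.004,"z":0.000,"az":-2.7},{"x":0.044,"y":-0.005,"z":0.000,"az":-2.7},{"x":0.044,"y":-0.006,"z":0.000,"az":-2.7},{"x":0.044,"y":-0.007,"z":0.000,"az":-2.7},{"x":0.043,"y":-0.008,"z":0.000,"az":-2.7},{"x":0.043,"y":-0.009,"z":0.000,"az":-2.7},{"x":0.043,"y":-0.010,"z":0.000,"az":-2.7},{"x":0.042,"y":-0.010,"z":0.000,"az":-2.7},{"x":0.042,"y":-0.011,"z":0.000,"az":-2.7},{"x":0.042,"y":-0.012,"z":0.000,"az":-2.7},{"x":0.041,"y":-0.013,"z":0.000,"az":-2.7},{"x":0.041,"y":-0.014,"z":0.000,"az":-2.7},{"x":0.041,"y":-0.015,"z":0.000,"az":-2.7},{"x":0.040,"y":-0.015,"z":0.000,"az":-2.7},{"x":0.040,"y":-0.016,"z":0.000,"az":-2.7},{"x":0.039,"y":-0.017,"z":0.000,"az":-2.7},{"x":0.039,"y":-0.018,"z":0.000,"az":-2.7},{"x":0.038,"y":-0.019,"z":0.000,"az":-2.7},{"x":0.038,"y":-0.019,"z":0.000,"az":-2.7},{"x":0.037,"y":-0.020,"z":0.000,"az":-2.7},{"x":0.037,"y":-0.021,"z":0.000,"az":-2.7},{"x":0.036,"y":-0.022,"z":0.000,"az":-2.7},{"x":0.036,"y":-0.022,"z":0.000,"az":-2.7},
```

Emit:
drive_tool --commands '[{"x": 0.045,"y": -0.003,"az": -2.7,"gripper": 1},{"x": 0.044,"y": -0.004,"az": -2.7},{"x": 0.044,"y": -0.005,"az": -2.7},{"x": 0.044,"y": -0.006,"az": -2.7},{"x": 0.044,"y": -0.007,"az": -2.7},{"x": 0.043,"y": -0.008,"az": -2.7},{"x": 0.043,"y": -0.009,"az": -2.7},{"x": 0.043,"y": -0.01,"az": -2.7},{"x": 0.042,"y": -0.01,"az": -2.7},{"x": 0.042,"y": -0.011,"az": -2.7}]'

```text
invalid input
```

Emit:
drive_tool --commands '[{"x": 0.042,"y": -0.012,"az": -2.7},{"x": 0.041,"y": -0.013,"az": -2.7},{"x": 0.041,"y": -0.014,"az": -2.7},{"x": 0.041,"y": -0.015,"az": -2.7},{"x": 0.04,"y": -0.015,"az": -2.7},{"x": 0.04,"y": -0.016,"az": -2.7},{"x": 0.039,"y": -0.017,"az": -2.7},{"x": 0.039,"y": -0.018,"az": -2.7},{"x": 0.038,"y": -0.019,"az": -2.7},{"x": 0.038,"y": -0.019,"az": -2.7}]'

```text
invalid input
```

Emit:
drive_tool --commands '[{"x": 0.037,"y": -0.02,"az": -2.7},{"x": 0.037,"y": -0.021,"az": -2.7},{"x": 0.036,"y": -0.022,"az": -2.7},{"x": 0.036,"y": -0.022,"az": -2.7},{"x": 0},{"x": 0}]'

```text
invalid input
```

Emit:
drive_tool --commands '[{"x": 0.045,"y": -0.003,"z": 0,"ax": 0,"ay": 0,"az": -2.7,"gripper": 1},{"x": 0.044,"y": -0.004,"z": 0,"ax": 0,"ay": 0,"az": -2.7,"gripper": 1},{"x": 0.044,"y": -0.005,"z": 0,"ax": 0,"ay": 0,"az": -2.7,"gripper": 1},{"x": 0.044,"y": -0.006,"z": 0,"ax": 0,"ay": 0,"az": -2.7,"gripper": 1},{"x": 0.044,"y": -0.007,"z": 0,"ax": 0,"ay": 0,"az": -2.7,"gripper": 1},{"x": 0.043,"y": -0.008,"z": 0,"ax": 0,"ay": 0,"az": -2.7,"gripper": 1},{"x": 0.043,"y": -0.009,"z": 0,"ax": 0,"ay": 0,"az": -2.7,"gripper": 1},{"x": 0.043,"y": -0.01,"z": 0,"ax": 0,"ay": 0,"az": -2.7,"gripper": 1},{"x": 0.042,"y": -0.01,"z": 0,"ax": 0,"ay": 0,"az": -2.7,"gripper": 1},{"x": 0.042,"y": -0.011,"z": 0,"ax": 0,"ay": 0,"az": -2.7,"gripper": 1}]'

```text
t: 2.6
position: [0.5403, -0.3326, 0.2226]
ee_rot: [0.0, 0.92, 0.391, 0.0]
force: [0.7, -0.0, -0.1]
grip_width: 1.001
gripper_force: 0.0
```

Emit:
drive_tool --commands '[{"x": 0.042,"y": -0.012,"z": 0,"ax": 0,"ay": 0,"az": -2.7,"gripper": 1},{"x": 0.041,"y": -0.013,"z": 0,"ax": 0,"ay": 0,"az": -2.7,"gripper": 1},{"x": 0.041,"y": -0.014,"z": 0,"ax": 0,"ay": 0,"az": -2.7,"gripper": 1},{"x": 0.041,"y": -0.015,"z": 0,"ax": 0,"ay": 0,"az": -2.7,"gripper": 1},{"x": 0.04,"y": -0.015,"z": 0,"ax": 0,"ay": 0,"az": -2.7,"gripper": 1},{"x": 0.04,"y": -0.016,"z": 0,"ax": 0,"ay": 0,"az": -2.7,"gripper": 1},{"x": 0.039,"y": -0.017,"z": 0,"ax": 0,"ay": 0,"az": -2.7,"gripper": 1},{"x": 0.039,"y": -0.018,"z": 0,"ax": 0,"ay": 0,"az": -2.7,"gripper": 1},{"x": 0.038,"y": -0.019,"z": 0,"ax": 0,"ay": 0,"az": -2.7,"gripper": 1},{"x": 0.038,"y": -0.019,"z": 0,"ax": 0,"ay": 0,"az": -2.7,"gripper": 1}]'

```text
t: 3.6
position: [0.6153, 0.0825, 0.2226]
ee_rot: [0.0, 0.804, 0.595, 0.0]
force: [0.6, 0.9, -0.3]
grip_width: 1.0
gripper_force: 0.0
```

Emit:
drive_tool --commands '[{"x": 0.037,"y": -0.02,"z": 0,"ax": 0,"ay": 0,"az": -2.7,"gripper": 1},{"x": 0.037,"y": -0.021,"z": 0,"ax": 0,"ay": 0,"az": -2.7,"gripper": 1},{"x": 0.036,"y": -0.022,"z": 0,"ax": 0,"ay": 0,"az": -2.7,"gripper": 1},{"x": 0.036,"y": -0.022,"z": 0,"ax": 0,"ay": 0,"az": -2.7,"gripper": 1},{"x": 0,"y": 0,"z": 0,"ax": 0,"ay": 0,"az": 0,"gripper": 1}]'

```text
t: 4.1
position: [0.5621, 0.2493, 0.2232]
ee_rot: [-0.002, 0.741, 0.671, 0.001]
force: [0.4, -0.3, -0.1]
grip_width: 1.001
gripper_force: 0.0
```

```bash
cat >> h.py <<'E'
MAT=np.array([.571,-.1125]); MY=-92.2
def heater(n='top',save=None):
    p=viewer.camera(n)
    if save: cv2.imwrite(save,p['image'][:,:,::-1])
    r=viewer.silhouettes(p,'heater'); out=[]
    if r:
        w=world(p,r[0]['mask']); w=w[(w[:,2]>.05)&(w[:,2]<.066)]   # case top only
        a=cv2.minAreaRect(w[:,:2].astype(np.float32)); c=np.array(a[0]); L=np.array(a[1]); an=a[2]
        if L[0]>L[1]: an+=90      # direction of short side
        an=(an+MY*-1+45)%90-45+MY
        print(n,'case',c.round(4),L.round(3),'yaw',round(an,1),'rel',round(an-MY,1))
    r=viewer.silhouettes(p,'tubes')
    if r:
        w=world(p,r[0]['mask']);w=w[w[:,2]>.07]; a=cv2.minAreaRect(w[:,:2].astype(np.float32)); 
        an=a[2]+(90 if a[1][0]>a[1][1] else 0); an=(an-MY+45)%90-45+MY
        t=np.radians(an); c=np.array(a[0])-.01*np.array([np.cos(t),np.sin(t)])
        print('  tubes->centre',c.round(4),np.round(a[1],3),'rel',round(an-MY,1))
    q=[viewer.place_of(p,t) for t in ('right_pad','left_pad')]
    if all(q):
        a,b=[plane(p,i[0]['position'],.029)[:2] for i in q]; d=b-a; an=np.degrees(np.arctan2(d[1],d[0]))-90
        t=np.radians(an); c=(a+b)/2+.045*np.array([np.cos(t),np.sin(t)])
        print('  pads->centre',c.round(4),'rel',round(an-MY,1),[round(i[0]['confidence'],2) for i in q])
    return p
def inframe(c):
    t=np.radians(MY); d=np.array(c)-MAT; return np.array([d@[np.cos(t),np.sin(t)],d@[-np.sin(t),np.cos(t)]])
def tip():
    p,R,yaw,s=tool(); y=yaw-180; t=np.radians(y); c=p[:2]+.0545*np.array([np.cos(t),np.sin(t)])
    print('t',round(s['t'],2),'tool',p.round(4),'rel',round(y-MY,1),'implied heater centre',c.round(4),'in mat',inframe(c).round(4),'F',np.round(s['force'],1))
E
python3 - <<'E'
from h import *
tip(); heater('top'); heater('scene'); 
p=viewer.camera('wrist'); cv2.imwrite('pics/w1.png',p['image'][:,:,::-1])
E
```

```text
t 4.1 tool [0.5621 0.2493 0.2232] rel -3.5 implied heater centre [0.5567 0.195 ] in mat [-0.3068 -0.0261] F [ 0.4 -0.3 -0.1]
top case [0.5516 0.1626] [0.089 0.157] yaw -95.6 rel -3.4
  tubes->centre [0.5514 0.1633] [0.039 0.118] rel -3.2
  pads->centre [0.5587 0.1596] rel -0.7 [0.87, 0.62]
scene case [0.554  0.1633] [0.088 0.158] yaw -95.0 rel -2.8
  tubes->centre [0.5545 0.163 ] [0.038 0.12 ] rel -3.3
  pads->centre [0.5554 0.1625] rel -0.5 [0.81, 0.55]
```

View pics/w1.png

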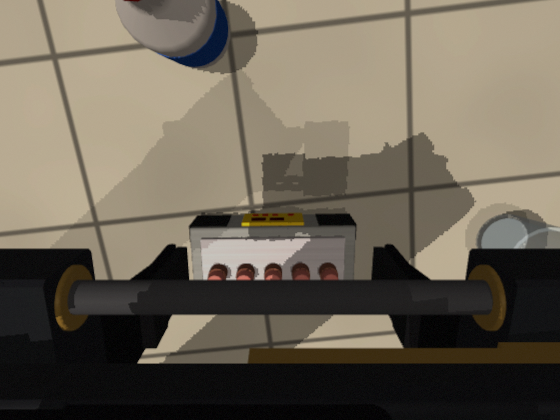

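The wrist view shows the panel centred at (273,220) between the two fingers, with a pad on either side. I descend behind it and approach.

Emit:
drive_tool --commands '[{"x": 0,"y": 0,"z": 0.045,"ax": 0,"ay": 0,"az": 0,"gripper": 1},{"x": 0,"y": 0,"z": 0.045,"ax": 0,"ay": 0,"az": 0,"gripper": 1},{"x": 0,"y": 0,"z": 0.045,"ax": 0,"ay": 0,"az": 0,"gripper": 1},{"x": 0,"y": 0,"z": 0.04,"ax": 0,"ay": 0,"az": 0,"gripper": 1},{"x": 0,"y": 0,"z": 0.025,"ax": 0,"ay": 0,"az": 0,"gripper": 1},{"x": -0.01,"y": -0.001,"z": 0,"ax": 0,"ay": 0,"az": 0,"gripper": 1},{"x": -0.01,"y": 0,"z": 0,"ax": 0,"ay": 0,"az": 0,"gripper": 1},{"x": -0.005,"y": 0,"z": 0,"ax": 0,"ay": 0,"az": 0,"gripper": 1}]'

```text
t: 5.45
position: [0.5633, 0.2162, 0.0245]
ee_rot: [0.001, 0.745, 0.667, 0.001]
force: [-0.4, 3.5, -2.7]
grip_width: 0.999
gripper_force: 2.1
```

Emit:
drive_tool --commands '[{"x": -0.001,"y": 0,"z": 0,"ax": 0,"ay": 0,"az": -0.5,"gripper": 1},{"x": -0.002,"y": -0.001,"z": 0,"ax": 0,"ay": 0,"az": -1.5,"gripper": 1},{"x": -0.002,"y": -0.001,"z": 0,"ax": 0,"ay": 0,"az": -1.5,"gripper": 1},{"x": -0.002,"y": -0.0015,"z": 0,"ax": 0,"ay": 0,"az": -1.5,"gripper": 1},{"x": -0.002,"y": -0.0015,"z": 0,"ax": 0,"ay": 0,"az": -1.5,"gripper": 1},{"x": -0.002,"y": -0.0015,"z": 0,"ax": 0,"ay": 0,"az": -1.5,"gripper": 1}]'

```text
t: 6.05
position: [0.5559, 0.2088, 0.0245]
ee_rot: [0.0, 0.695, 0.719, 0.002]
force: [1.5, 7.1, 3.1]
grip_width: 0.998
gripper_force: 3.4
```

```bash
python3 -c "
from h import *
tip(); heater('top','pics/t2.png'); heater('scene','pics/s2.png')"
```

```text
t 6.05 tool [0.5559 0.2088 0.0245] rel 4.1 implied heater centre [0.5577 0.1543] in mat [-0.2661 -0.0235] F [1.5 7.1 3.1]
top case [0.5561 0.1444] [0.076 0.141] yaw -90.0 rel 2.2
  tubes->centre [0.5635 0.1486] [0.035 0.088] rel 2.0
scene case [0.5535 0.1499] [0.086 0.157] yaw -90.5 rel 1.7
  tubes->centre [0.5543 0.1508] [0.038 0.117] rel 1.3
  pads->centre [0.548 0.152] rel 0.2 [0.61, 0.84]
```

Emit:
drive_tool --commands '[{"x": -0.002,"y": -0.002,"z": 0,"ax": 0,"ay": 0,"az": -2,"gripper": 1},{"x": -0.002,"y": -0.002,"z": 0,"ax": 0,"ay": 0,"az": -2,"gripper": 1},{"x": -0.002,"y": -0.002,"z": 0,"ax": 0,"ay": 0,"az": -2,"gripper": 1},{"x": -0.002,"y": -0.002,"z": 0,"ax": 0,"ay": 0,"az": -2,"gripper": 1},{"x": -0.002,"y": -0.002,"z": 0,"ax": 0,"ay": 0,"az": -2,"gripper": 1},{"x": -0.002,"y": -0.002,"z": 0,"ax": 0,"ay": 0,"az": -2,"gripper": 1},{"x": -0.002,"y": -0.002,"z": 0,"ax": 0,"ay": 0,"az": -2,"gripper": 1}]'

```text
t: 7.25
position: [0.5436, 0.1933, 0.0244]
ee_rot: [0.0, 0.603, 0.798, 0.002]
force: [-0.9, 7.8, 4.9]
grip_width: 0.999
gripper_force: 3.9
```

```bash
python3 -c "
from h import *
tip(); heater('scene','pics/s3.png')"
```

```text
t 7.25 tool [0.5436 0.1933 0.0244] rel 18.1 implied heater centre [0.5586 0.1409] in mat [-0.2527 -0.0221] F [-0.9  7.8  4.9]
scene case [0.5526 0.132 ] [0.157 0.087] yaw -81.0 rel 11.2
  tubes->centre [0.5507 0.1325] [0.123 0.039] rel 11.1
  pads->centre [0.5546 0.1322] rel 10.7 [0.55, 0.59]
```

Emit:
drive_tool --commands '[{"x": -0.002,"y": -0.002,"z": 0,"ax": 0,"ay": 0,"az": -2,"gripper": 1},{"x": -0.003,"y": -0.002,"z": 0,"ax": 0,"ay": 0,"az": -2,"gripper": 1},{"x": -0.003,"y": -0.002,"z": 0,"ax": 0,"ay": 0,"az": -2,"gripper": 1},{"x": -0.002,"y": 0,"z": 0,"ax": 0,"ay": 0,"az": 2.5,"gripper": 1},{"x": -0.002,"y": 0,"z": 0,"ax": 0,"ay": 0,"az": 2.5,"gripper": 1},{"x": -0.0015,"y": 0,"z": 0,"ax": 0,"ay": 0,"az": 1.5,"gripper": 1},{"x": -0.0015,"y": 0,"z": 0,"ax": 0,"ay": 0,"az": 1.5,"gripper": 1},{"x": -0.0015,"y": 0.001,"z": 0,"ax": 0,"ay": 0,"az": 1.5,"gripper": 1},{"x": -0.0015,"y": 0.001,"z": 0,"ax": 0,"ay": 0,"az": 1.5,"gripper": 1},{"x": -0.0015,"y": 0.001,"z": 0,"ax": 0,"ay": 0,"az": 1.5,"gripper": 1}]'

```text
t: 8.5
position: [0.5466, 0.1736, 0.0243]
ee_rot: [0.0, 0.647, 0.762, 0.002]
force: [-0.4, 7.8, 3.4]
grip_width: 1.002
gripper_force: 3.7
```

```bash
python3 -c "
from h import *
tip(); heater('scene','pics/s4.png')"
```

```text
t 8.5 tool [0.5466 0.1736 0.0243] rel 11.5 implied heater centre [0.5555 0.1198] in mat [-0.2315 -0.0244] F [-0.4  7.8  3.4]
scene case [0.5546 0.1166] [0.158 0.087] yaw -78.7 rel 13.5
  tubes->centre [0.5559 0.1167] [0.117 0.037] rel 13.2
  pads->centre [0.5563 0.1156] rel 20.7 [0.93, 0.87]
```

Emit:
drive_tool --commands '[{"x": -0.002,"y": 0.002,"z": 0,"ax": 0,"ay": 0,"az": 2.2,"gripper": 1},{"x": -0.002,"y": 0.002,"z": 0,"ax": 0,"ay": 0,"az": 2.2,"gripper": 1},{"x": -0.002,"y": 0.002,"z": 0,"ax": 0,"ay": 0,"az": 2.2,"gripper": 1},{"x": -0.002,"y": 0.002,"z": 0,"ax": 0,"ay": 0,"az": 2.2,"gripper": 1},{"x": -0.002,"y": 0.002,"z": 0,"ax": 0,"ay": 0,"az": 2.2,"gripper": 1},{"x": -0.002,"y": 0.002,"z": 0,"ax": 0,"ay": 0,"az": 2.2,"gripper": 1},{"x": -0.002,"y": 0.002,"z": 0,"ax": 0,"ay": 0,"az": 2.2,"gripper": 1},{"x": -0.002,"y": 0.002,"z": 0,"ax": 0,"ay": 0,"az": 2.2,"gripper": 1},{"x": -0.002,"y": 0.002,"z": 0,"ax": 0,"ay": 0,"az": 2.2,"gripper": 1},{"x": -0.002,"y": 0.002,"z": 0,"ax": 0,"ay": 0,"az": 2.2,"gripper": 1}]'

```text
t: 9.75
position: [0.5667, 0.1531, 0.0244]
ee_rot: [0.0, 0.781, 0.625, 0.002]
force: [1.2, 6.6, 2.9]
grip_width: 1.002
gripper_force: 3.3
```

```bash
python3 -c "
from h import *
tip(); heater('scene','pics/s5.png')"
```

```text
t 9.75 tool [0.5667 0.1531 0.0244] rel -10.5 implied heater centre [0.5547 0.0999] in mat [-0.2117 -0.0245] F [1.2 6.6 2.9]
scene case [0.5571 0.0907] [0.086 0.161] yaw -93.9 rel -1.7
  tubes->centre [0.5565 0.091 ] [0.038 0.119] rel -1.4
  pads->centre [0.555 0.092] rel -4.6 [0.92, 0.7]
```

Emit:
drive_tool --commands '[{"x": -0.004,"y": 0.001,"z": 0,"ax": 0,"ay": 0,"az": 2.2,"gripper": 1},{"x": -0.004,"y": 0.001,"z": 0,"ax": 0,"ay": 0,"az": 2.2,"gripper": 1},{"x": -0.004,"y": 0.001,"z": 0,"ax": 0,"ay": 0,"az": 2.2,"gripper": 1},{"x": -0.004,"y": 0.001,"z": 0,"ax": 0,"ay": 0,"az": 2.2,"gripper": 1},{"x": -0.004,"y": 0.001,"z": 0,"ax": 0,"ay": 0,"az": 2.2,"gripper": 1}]'

```text
t: 10.5
position: [0.5662, 0.1317, 0.0243]
ee_rot: [0.0, 0.837, 0.546, 0.002]
force: [4.7, 5.4, 1.9]
grip_width: 1.0
gripper_force: 3.2
```

```bash
python3 -c "
from h import *
tip(); heater('scene','pics/s6.png')"
```

```text
t 10.5 tool [0.5662 0.1317 0.0243] rel -21.5 implied heater centre [0.5443 0.0818] in mat [-0.1931 -0.0342] F [4.7 5.4 1.9]
scene case [0.5465 0.0719] [0.087 0.157] yaw -102.9 rel -10.7
  tubes->centre [0.5609 0.0694] [0.042 0.147] rel -7.7
  pads->centre [0.5419 0.0679] rel -12.0 [0.86, 0.92]
```

Emit:
drive_tool --commands '[{"x": -0.003,"y": 0,"z": 0,"ax": 0,"ay": 0,"az": 1.5,"gripper": 1},{"x": 0,"y": 0,"z": 0,"ax": 0,"ay": 0,"az": 0,"gripper": 1},{"x": 0.003,"y": 0,"z": 0,"ax": 0,"ay": 0,"az": -2.5,"gripper": 1},{"x": -0.002,"y": -0.004,"z": 0,"ax": 0,"ay": 0,"az": -2.5,"gripper": 1},{"x": -0.002,"y": -0.004,"z": 0,"ax": 0,"ay": 0,"az": -2.5,"gripper": 1},{"x": -0.002,"y": -0.004,"z": 0,"ax": 0,"ay": 0,"az": -2.5,"gripper": 1},{"x": -0.002,"y": -0.002,"z": 0,"ax": 0,"ay": 0,"az": -2,"gripper": 1},{"x": -0.002,"y": -0.001,"z": 0,"ax": 0,"ay": 0,"az": -1.5,"gripper": 1}]'

```text
t: 11.55
position: [0.5461, 0.125, 0.0221]
ee_rot: [-0.0, 0.776, 0.631, -0.001]
force: [-0.8, 3.2, -1.9]
grip_width: 1.001
gripper_force: 1.6
```

```bash
python3 -c "
from h import *
tip(); heater('scene','pics/s7.png'); heater('top','pics/t7.png')
cv2.imwrite('pics/c7.png',np.hstack([cv2.imread('pics/s7.png')[80:320,140:520],cv2.imread('pics/t7.png')[80:320,140:520]]))"
```

```text
t 11.55 tool [0.5461 0.125  0.0221] rel -9.5 implied heater centre [0.535  0.0717] in mat [-0.1827 -0.043 ] F [-0.8  3.2 -1.9]
scene case [0.5431 0.0673] [0.087 0.156] yaw -104.6 rel -12.4
  tubes->centre [0.5417 0.0683] [0.039 0.121] rel -12.0
  pads->centre [0.5465 0.0647] rel -10.3 [0.62, 0.57]
top case [0.5583 0.0537] [0.071 0.117] yaw -104.8 rel -12.6
  tubes->centre [0.5657 0.0603] [0.039 0.065] rel -13.1
  pads->centre [0.6489 0.0712] rel 58.7 [0.38, 0.62]
```

View pics/c7.png

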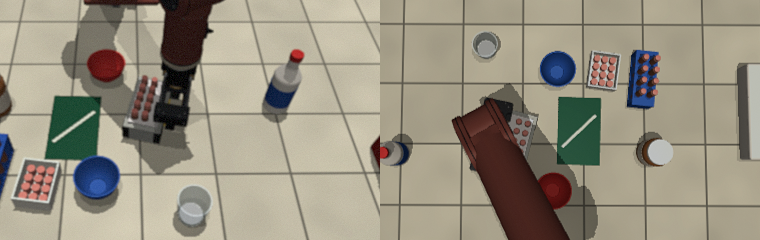

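Emit:
drive_tool --commands '[{"x": -0.003,"y": -0.001,"z": 0,"ax": 0,"ay": 0,"az": -2,"gripper": 1},{"x": -0.003,"y": -0.0015,"z": 0,"ax": 0,"ay": 0,"az": -2.5,"gripper": 1},{"x": -0.003,"y": -0.0015,"z": 0,"ax": 0,"ay": 0,"az": -2.5,"gripper": 1},{"x": -0.003,"y": -0.0015,"z": 0,"ax": 0,"ay": 0,"az": -2.5,"gripper": 1},{"x": -0.003,"y": -0.0015,"z": 0,"ax": 0,"ay": 0,"az": -2.5,"gripper": 1},{"x": -0.003,"y": -0.0015,"z": 0,"ax": 0,"ay": 0,"az": -2.5,"gripper": 1},{"x": -0.003,"y": -0.0015,"z": 0,"ax": 0,"ay": 0,"az": -2.5,"gripper": 1},{"x": -0.003,"y": -0.0015,"z": 0,"ax": 0,"ay": 0,"az": -2.5,"gripper": 1},{"x": -0.003,"y": -0.0015,"z": 0,"ax": 0,"ay": 0,"az": -2.5,"gripper": 1},{"x": -0.003,"y": -0.0015,"z": 0,"ax": 0,"ay": 0,"az": -2.5,"gripper": 1}]'

```text
t: 13.05
position: [0.5317, 0.0975, 0.0226]
ee_rot: [-0.001, 0.624, 0.782, 0.001]
force: [-1.6, 5.1, 1.3]
grip_width: 1.003
gripper_force: 2.5
```

```bash
python3 -c "
from h import *
tip(); heater('scene','pics/s8.png')"
```

```text
t 13.05 tool [0.5317 0.0975 0.0226] rel 15.0 implied heater centre [0.5438 0.0444] in mat [-0.1557 -0.0332] F [-1.6  5.1  1.3]
scene case [0.5483 0.0338] [0.158 0.087] yaw -87.6 rel 4.6
  tubes->centre [0.547  0.0333] [0.122 0.04 ] rel 4.9
  pads->centre [0.5523 0.0356] rel 10.1 [0.82, 0.71]
```

Emit:
drive_tool --commands '[{"x": -0.004,"y": -0.0005,"z": 0,"ax": 0,"ay": 0,"az": -2,"gripper": 1},{"x": -0.004,"y": -0.0005,"z": 0,"ax": 0,"ay": 0,"az": -2,"gripper": 1},{"x": -0.004,"y": -0.0005,"z": 0,"ax": 0,"ay": 0,"az": -2,"gripper": 1},{"x": -0.004,"y": -0.0005,"z": 0,"ax": 0,"ay": 0,"az": -2,"gripper": 1},{"x": -0.004,"y": -0.0005,"z": 0,"ax": 0,"ay": 0,"az": -2,"gripper": 1},{"x": -0.004,"y": -0.0005,"z": 0,"ax": 0,"ay": 0,"az": -2,"gripper": 1},{"x": -0.004,"y": -0.0005,"z": 0,"ax": 0,"ay": 0,"az": -2,"gripper": 1}]'

```text
t: 14.0
position: [0.537, 0.0695, 0.0225]
ee_rot: [-0.001, 0.524, 0.852, -0.0]
force: [-4.8, 6.7, 4.1]
grip_width: 1.0
gripper_force: 3.4
```

```bash
python3 -c "
from h import *
tip(); heater('scene','pics/s9.png')"
```

```text
t 14.0 tool [0.537  0.0695 0.0225] rel 29.0 implied heater centre [0.5616 0.0208] in mat [-0.1329 -0.0146] F [-4.8  6.7  4.1]
scene case [0.5658 0.0067] [0.158 0.088] yaw -77.2 rel 15.0
  tubes->centre [0.565  0.0068] [0.119 0.039] rel 14.9
  pads->centre [0.6334 0.0088] rel 58.8 [0.35, 0.68]
```

Emit:
drive_tool --commands '[{"x": 0.004,"y": 0,"z": 0,"ax": 0,"ay": 0,"az": 2.5,"gripper": 1},{"x": -0.002,"y": 0.003,"z": 0,"ax": 0,"ay": 0,"az": 2.5,"gripper": 1},{"x": -0.002,"y": 0.004,"z": 0,"ax": 0,"ay": 0,"az": 2.5,"gripper": 1},{"x": -0.002,"y": 0.004,"z": 0,"ax": 0,"ay": 0,"az": 2.5,"gripper": 1},{"x": -0.002,"y": 0.004,"z": 0,"ax": 0,"ay": 0,"az": 2.5,"gripper": 1},{"x": -0.002,"y": 0.003,"z": 0,"ax": 0,"ay": 0,"az": 2,"gripper": 1},{"x": -0.002,"y": 0.001,"z": 0,"ax": 0,"ay": 0,"az": 2,"gripper": 1},{"x": -0.002,"y": 0.001,"z": 0,"ax": 0,"ay": 0,"az": 1.5,"gripper": 1}]'

```text
t: 15.05
position: [0.5592, 0.0649, 0.0226]
ee_rot: [-0.0, 0.652, 0.758, 0.0]
force: [-1.1, 4.5, 1.1]
grip_width: 0.999
gripper_force: 2.3
```

```bash
python3 -c "
from h import *
tip(); heater('scene','pics/s10.png')"
```

```text
t 15.05 tool [0.5592 0.0649 0.0226] rel 10.8 implied heater centre [0.5673 0.011 ] in mat [-0.1232 -0.0084] F [-1.1  4.5  1.1]
  tubes->centre [0.5662 0.0052] [0.12  0.038] rel 14.7
  pads->centre [0.568  0.0109] rel 16.8 [0.87, 0.57]
```

Emit:
drive_tool --commands '[{"x": -0.0035,"y": 0.001,"z": 0,"ax": 0,"ay": 0,"az": 2,"gripper": 1},{"x": -0.0035,"y": 0.001,"z": 0,"ax": 0,"ay": 0,"az": 2,"gripper": 1},{"x": -0.0035,"y": 0.001,"z": 0,"ax": 0,"ay": 0,"az": 2,"gripper": 1},{"x": -0.0035,"y": 0.001,"z": 0,"ax": 0,"ay": 0,"az": 2,"gripper": 1},{"x": -0.0035,"y": 0.001,"z": 0,"ax": 0,"ay": 0,"az": 2,"gripper": 1},{"x": -0.0035,"y": 0.001,"z": 0,"ax": 0,"ay": 0,"az": 2,"gripper": 1},{"x": -0.0035,"y": 0.001,"z": 0,"ax": 0,"ay": 0,"az": 2,"gripper": 1},{"x": -0.0035,"y": 0.001,"z": 0,"ax": 0,"ay": 0,"az": 2,"gripper": 1}]'

```text
t: 16.1
position: [0.5681, 0.0369, 0.0226]
ee_rot: [0.0, 0.752, 0.66, 0.0]
force: [1.1, 3.6, -1.9]
grip_width: 0.998
gripper_force: 1.8
```

```bash
python3 -c "
from h import *
tip(); heater('scene','pics/s11.png')"
```

```text
t 16.1 tool [0.5681 0.0369 0.0226] rel -5.3 implied heater centre [ 0.561  -0.0171] in mat [-0.0949 -0.0137] F [ 1.1  3.6 -1.9]
scene case [ 0.5603 -0.0244] [0.086 0.157] yaw -90.4 rel 1.8
  tubes->centre [ 0.5605 -0.0232] [0.039 0.119] rel 1.7
  pads->centre [ 0.5649 -0.0234] rel 5.0 [0.8, 0.83]
```

Emit:
drive_tool --commands '[{"x": 0.004,"y": -0.003,"z": 0,"ax": 0,"ay": 0,"az": -2,"gripper": 1},{"x": -0.001,"y": -0.005,"z": 0,"ax": 0,"ay": 0,"az": -2,"gripper": 1},{"x": -0.001,"y": -0.005,"z": 0,"ax": 0,"ay": 0,"az": -2,"gripper": 1},{"x": -0.002,"y": -0.004,"z": 0,"ax": 0,"ay": 0,"az": -2,"gripper": 1},{"x": -0.002,"y": -0.001,"z": 0,"ax": 0,"ay": 0,"az": -1.5,"gripper": 1},{"x": -0.002,"y": -0.001,"z": 0,"ax": 0,"ay": 0,"az": -1.5,"gripper": 1},{"x": -0.002,"y": -0.001,"z": 0,"ax": 0,"ay": 0,"az": -2,"gripper": 1},{"x": -0.003,"y": -0.001,"z": 0,"ax": 0,"ay": 0,"az": -2.5,"gripper": 1},{"x": -0.003,"y": -0.001,"z": 0,"ax": 0,"ay": 0,"az": -2.5,"gripper": 1},{"x": -0.003,"y": -0.001,"z": 0,"ax": 0,"ay": 0,"az": -2.5,"gripper": 1}]'

```text
t: 17.35
position: [0.5462, 0.0247, 0.0225]
ee_rot: [-0.001, 0.62, 0.785, 0.0]
force: [-2.0, 6.4, 1.4]
grip_width: 0.996
gripper_force: 3.0
```

```bash
python3 -c "
from h import *
tip(); heater('scene','pics/s12.png')"
```

```text
t 17.35 tool [0.5462 0.0247 0.0225] rel 15.6 implied heater centre [ 0.5588 -0.0284] in mat [-0.0836 -0.0154] F [-2.   6.4  1.4]
scene case [ 0.5657 -0.0378] [0.157 0.086] yaw -84.4 rel 7.8
  tubes->centre [ 0.5647 -0.037 ] [0.119 0.038] rel 6.7
  pads->centre [ 0.5648 -0.0348] rel 7.5 [0.8, 0.94]
```

Emit:
drive_tool --commands '[{"x": -0.004,"y": -0.0005,"z": 0,"ax": 0,"ay": 0,"az": -2.5,"gripper": 1},{"x": -0.004,"y": -0.0005,"z": 0,"ax": 0,"ay": 0,"az": -2.5,"gripper": 1},{"x": -0.004,"y": -0.0005,"z": 0,"ax": 0,"ay": 0,"az": -2.5,"gripper": 1},{"x": -0.004,"y": -0.0005,"z": 0,"ax": 0,"ay": 0,"az": -2.5,"gripper": 1}]'

```text
t: 18.0
position: [0.5487, 0.0082, 0.0224]
ee_rot: [-0.001, 0.55, 0.835, 0.0]
force: [-4.9, 5.9, 3.1]
grip_width: 0.999
gripper_force: 3.4
```

```bash
python3 -c "
from h import *
tip(); heater('scene','pics/s13.png'); heater('top')"
```

```text
t 18.0 tool [0.5487 0.0082 0.0224] rel 25.5 implied heater centre [ 0.5703 -0.0418] in mat [-0.0706 -0.0034] F [-4.9  5.9  3.1]
scene case [ 0.5766 -0.0528] [0.16  0.087] yaw -78.6 rel 13.6
  tubes->centre [ 0.5767 -0.0535] [0.118 0.037] rel 13.1
  pads->centre [ 0.5797 -0.0521] rel 18.5 [0.83, 0.8]
top case [ 0.5941 -0.0827] [0.173 0.073] yaw -52.8 rel 39.4
  tubes->centre [ 0.5876 -0.0464] [0.086 0.05 ] rel 14.0
```

Emit:
drive_tool --commands '[{"x": 0.004,"y": 0,"z": 0,"ax": 0,"ay": 0,"az": 2.5,"gripper": 1},{"x": -0.002,"y": 0.003,"z": 0,"ax": 0,"ay": 0,"az": 2.5,"gripper": 1},{"x": -0.002,"y": 0.004,"z": 0,"ax": 0,"ay": 0,"az": 2.5,"gripper": 1},{"x": -0.002,"y": 0.004,"z": 0,"ax": 0,"ay": 0,"az": 2.5,"gripper": 1},{"x": -0.002,"y": 0.004,"z": 0,"ax": 0,"ay": 0,"az": 2,"gripper": 1},{"x": -0.002,"y": 0.003,"z": 0,"ax": 0,"ay": 0,"az": 1.5,"gripper": 1},{"x": -0.002,"y": 0.001,"z": 0,"ax": 0,"ay": 0,"az": 1.5,"gripper": 1},{"x": -0.0035,"y": 0.001,"z": 0,"ax": 0,"ay": 0,"az": 2,"gripper": 1},{"x": -0.0035,"y": 0.001,"z": 0,"ax": 0,"ay": 0,"az": 2,"gripper": 1},{"x": -0.0035,"y": 0.001,"z": 0,"ax": 0,"ay": 0,"az": 2,"gripper": 1}]'

```text
t: 19.5
position: [0.5739, -0.0046, 0.0228]
ee_rot: [-0.0, 0.694, 0.72, 0.001]
force: [1.3, 5.3, 0.3]
grip_width: 1.002
gripper_force: 2.4
```

Emit:
drive_tool --commands '[{"x": -0.0035,"y": 0.001,"z": 0,"ax": 0,"ay": 0,"az": 2,"gripper": 1},{"x": -0.0035,"y": 0.001,"z": 0,"ax": 0,"ay": 0,"az": 2,"gripper": 1},{"x": -0.0035,"y": 0.001,"z": 0,"ax": 0,"ay": 0,"az": 2,"gripper": 1},{"x": -0.0035,"y": 0.001,"z": 0,"ax": 0,"ay": 0,"az": 2,"gripper": 1}]'

```text
t: 19.9
position: [0.5777, -0.0192, 0.0228]
ee_rot: [0.0, 0.743, 0.67, 0.001]
force: [0.5, 5.4, 0.2]
grip_width: 0.998
gripper_force: 2.4
```

```bash
python3 -c "
from h import *
tip(); heater('scene','pics/s14.png')"
```

```text
t 19.9 tool [ 0.5777 -0.0192  0.0228] rel -3.7 implied heater centre [ 0.5721 -0.0735] in mat [-0.0391 -0.0004] F [0.5 5.4 0.2]
scene case [ 0.572  -0.0804] [0.157 0.086] yaw -88.5 rel 3.7
  tubes->centre [ 0.5903 -0.0778] [0.158 0.043] rel 5.5
  pads->centre [ 0.5718 -0.0792] rel 4.4 [0.81, 0.83]
```

Emit:
drive_tool --commands '[{"x": -0.0035,"y": 0.001,"z": 0,"ax": 0,"ay": 0,"az": 2,"gripper": 1},{"x": -0.0035,"y": 0.001,"z": 0,"ax": 0,"ay": 0,"az": 2,"gripper": 1},{"x": -0.0035,"y": 0.001,"z": 0,"ax": 0,"ay": 0,"az": 2,"gripper": 1},{"x": 0.004,"y": -0.003,"z": 0,"ax": 0,"ay": 0,"az": -2,"gripper": 1},{"x": -0.001,"y": -0.004,"z": 0,"ax": 0,"ay": 0,"az": -2,"gripper": 1},{"x": -0.001,"y": -0.003,"z": 0,"ax": 0,"ay": 0,"az": -2,"gripper": 1}]'

```text
t: 20.75
position: [0.5685, -0.0274, 0.0222]
ee_rot: [-0.0, 0.741, 0.672, -0.001]
force: [-0.2, 0.0, 0.3]
grip_width: 0.994
gripper_force: 0.0
```

```bash
python3 -c "
from h import *
tip(); heater('scene','pics/s15.png'); heater('top')"
```

```text
t 20.75 tool [ 0.5685 -0.0274  0.0222] rel -3.4 implied heater centre [ 0.5631 -0.0816] in mat [-0.0305 -0.009 ] F [-0.2  0.   0.3]
scene case [ 0.5671 -0.0897] [0.087 0.156] yaw -95.3 rel -3.1
  tubes->centre [ 0.5683 -0.09  ] [0.037 0.118] rel -3.4
  pads->centre [ 0.564  -0.0912] rel -1.9 [0.93, 0.6]
top case [ 0.6165 -0.1284] [0.05  0.024] yaw -89.5 rel 2.7
```

Emit:
drive_tool --commands '[{"x": -0.002,"y": -0.002,"z": 0,"ax": 0,"ay": 0,"az": -2,"gripper": 1},{"x": -0.002,"y": -0.001,"z": 0,"ax": 0,"ay": 0,"az": -2,"gripper": 1},{"x": -0.002,"y": -0.001,"z": 0,"ax": 0,"ay": 0,"az": -1.5,"gripper": 1},{"x": -0.003,"y": -0.001,"z": 0,"ax": 0,"ay": 0,"az": -2,"gripper": 1},{"x": -0.003,"y": -0.001,"z": 0,"ax": 0,"ay": 0,"az": -2,"gripper": 1},{"x": -0.003,"y": -0.001,"z": 0,"ax": 0,"ay": 0,"az": -2,"gripper": 1}]'

```text
t: 21.85
position: [0.562, -0.0401, 0.0225]
ee_rot: [-0.001, 0.67, 0.742, 0.001]
force: [-1.9, 4.7, 1.1]
grip_width: 0.997
gripper_force: 2.8
```

```bash
python3 -c "
from h import *
tip(); heater('scene','pics/s16.png')"
```

```text
t 21.85 tool [ 0.562  -0.0401  0.0225] rel 8.0 implied heater centre [ 0.5675 -0.0943] in mat [-0.0181 -0.0042] F [-1.9  4.7  1.1]
scene case [ 0.5698 -0.1001] [0.087 0.158] yaw -90.8 rel 1.4
  tubes->centre [ 0.5701 -0.0992] [0.037 0.121] rel 1.4
  pads->centre [ 0.5629 -0.0983] rel -2.0 [0.88, 0.86]
```

Emit:
drive_tool --commands '[{"x": -0.001,"y": 0.001,"z": 0,"ax": 0,"ay": 0,"az": 2,"gripper": 1},{"x": -0.0015,"y": 0.002,"z": 0,"ax": 0,"ay": 0,"az": 2,"gripper": 1},{"x": -0.0015,"y": 0.002,"z": 0,"ax": 0,"ay": 0,"az": 2,"gripper": 1},{"x": -0.0015,"y": 0.001,"z": 0,"ax": 0,"ay": 0,"az": 1.5,"gripper": 1},{"x": -0.002,"y": 0,"z": 0,"ax": 0,"ay": 0,"az": 0.5,"gripper": 1},{"x": -0.002,"y": 0,"z": 0,"ax": 0,"ay": 0,"az": 0,"gripper": 1},{"x": -0.002,"y": 0,"z": 0,"ax": 0,"ay": 0,"az": 0,"gripper": 1}]'

```text
t: 22.8
position: [0.5685, -0.0525, 0.0226]
ee_rot: [-0.0, 0.721, 0.693, 0.0]
force: [0.6, 5.6, -1.4]
grip_width: 0.999
gripper_force: 2.8
```

```bash
python3 -c "
from h import *
tip(); heater('scene','pics/s17.png')"
```

```text
t 22.8 tool [ 0.5685 -0.0525  0.0226] rel -0.1 implied heater centre [ 0.5664 -0.107 ] in mat [-0.0053 -0.0048] F [ 0.6  5.6 -1.4]
scene case [ 0.5686 -0.1069] [0.088 0.156] yaw -92.4 rel -0.2
  tubes->centre [ 0.5677 -0.1065] [0.038 0.12 ] rel 0.0
  pads->centre [ 0.5709 -0.1071] rel 1.9 [0.7, 0.92]
```

Emit:
drive_tool --commands '[{"x": -0.002,"y": 0,"z": 0,"ax": 0,"ay": 0,"az": 0,"gripper": 1},{"x": -0.002,"y": 0,"z": 0,"ax": 0,"ay": 0,"az": 0,"gripper": 1},{"x": 0.01,"y": 0,"z": 0,"ax": 0,"ay": 0,"az": 0,"gripper": 1},{"x": 0.03,"y": 0,"z": 0,"ax": 0,"ay": 0,"az": 0,"gripper": 1},{"x": 0.03,"y": 0,"z": 0,"ax": 0,"ay": 0,"az": 0,"gripper": 1},{"x": 0.03,"y": 0,"z": -0.03,"ax": 0,"ay": 0,"az": 0,"gripper": 1},{"x": 0.03,"y": 0,"z": -0.04,"ax": 0,"ay": 0,"az": 0,"gripper": 1},{"x": 0.03,"y": 0,"z": -0.04,"ax": 0,"ay": 0,"az": 0,"gripper": 1},{"x": 0.01,"y": 0,"z": -0.04,"ax": 0,"ay": 0,"az": 0,"gripper": 1},{"x": 0,"y": 0,"z": 0,"ax": 0,"ay": 0,"az": 0,"gripper": 1}]'

```text
t: 24.05
position: [0.5774, 0.1161, 0.1786]
ee_rot: [0.003, 0.72, 0.694, 0.004]
force: [0.8, -1.0, 0.1]
grip_width: 1.0
gripper_force: 0.0
```

```bash
python3 -c "
from h import *
tip(); heater('scene','pics/s18.png'); p=heater('top','pics/t18.png')
for t in ['red_bowl','blue_dish']:
    r=viewer.silhouettes(p,t); w=world(p,r[0]['mask']); print(t,cv2.minAreaRect(w[:,:2].astype(np.float32)*1000)[0])
p=viewer.camera('scene')
for t in ['mat']:
    r=viewer.place_of(p,t); print(r[0]['confidence'],plane(p,r[0]['position'],0))"
```

```text
t 24.05 tool [0.5774 0.1161 0.1786] rel 0.1 implied heater centre [0.5753 0.0617] in mat [-0.1742 -0.0023] F [ 0.8 -1.   0.1]
scene case [ 0.568  -0.1106] [0.087 0.157] yaw -92.7 rel -0.5
  tubes->centre [ 0.5692 -0.111 ] [0.039 0.115] rel -1.3
top case [ 0.5652 -0.1106] [0.09  0.156] yaw -92.6 rel -0.4
  tubes->centre [ 0.5653 -0.1106] [0.039 0.114] rel -0.6
  pads->centre [ 0.5746 -0.1107] rel 5.6 [0.7, 0.64]
red_bowl (423.82879638671875, -43.827152252197266)
blue_dish (736.6631469726562, -50.598304748535156)Traceback (most recent call last):
  File "<string>", line 8, in <module>
    r=viewer.place_of(p,t); print(r[0]['confidence'],plane(p,r[0]['position'],0))
                                  ~^^^
IndexError: list index out of range
```

View pics/t18.png

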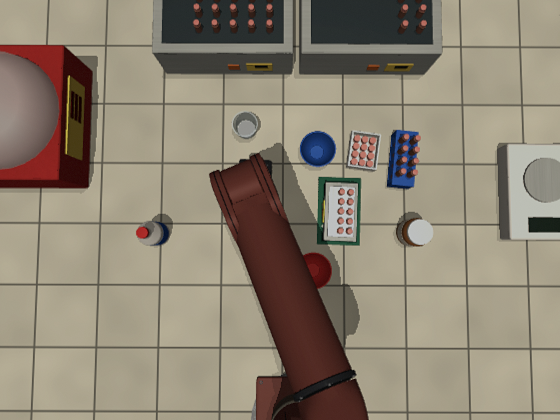

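The heater stands square inside the mat at (340,211). The bowls are in their places; the red one at (317,270) is only partly hidden by the arm. I hand the job in.

```bash
python3 -c "
from h import *
print(robot.finish_job())"
```

```text
the job is handed in; nothing more can be done
None
```

The heater was walked to the mat in seven swings, the first three measured at 13° left, 12° right and 15° left, then finished with a short straight push on both pads. It now stands about 6 mm or less from the mat's centre and within about 1.5° of square; the bystanders look unmoved in the last picture, and the job is handed in (no verdict was returned).

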